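# Read the milk jug's temperature and switch the warmer off

### The job

Check the milk: take the infrared thermometer out of the green tray and point its lens level and squarely at the middle of the black dot on the steel milk jug, about 10 cm away, holding it steady there for about two seconds. Then lay it gently back flat in the tray, screen up, and after that press the warmer's red power key straight down with about 5 N, enough to trip it without leaning on it. Do not shift the jug or the other things, and keep off the plus and minus keys.

Things in the scene. Friction and masses are not known exactly. Their poses are not given: they have to be found in the camera images.
- thermometer: bar-shaped infrared thermometer, white with a grey lens end, 159 mm long, 36 mm wide, 26 mm tall, about 130 g, lying screen up in the tray. Already switched on and reading continuously: no button needs pressing. Origin: centre of its underside, close to its centre of mass; +x points along the bar out of the lens (the line of sight), +z out of the screen. Flat parallel sides for gripping from x = -75 to +35 mm (bar 36 mm wide there)
- lens (a point): centre of the thermometer's front lens, at (78, 0, 13) mm in the thermometer's frame and with the same axes; the line of sight runs from here along +x
- milk_jug: lidded brushed-steel milk jug standing on the warmer: round, 94 mm across, straight-sided up to 78 mm, 143 mm tall with its lid knob, 0.65 kg, not to be touched. Origin: centre of its underside. The black dot is on its +x side, the handle reaches 83 mm out on its -y side, the spout is on its +y side: seen from above the dot is a quarter turn counter-clockwise from the handle
- dot (a point): centre of the matt black measuring dot, 32 mm in diameter, stuck on the jug's upright wall 47 mm from the jug's axis and 45 mm above its underside (95 mm above the work surface). Axes are the jug's: +x points straight out of the wall and is level
- tray: sage-green silicone tray fixed to the work surface, 222 x 112 mm outside, wall 5 mm thick and 11 mm high, inner floor 5 mm above its underside. Origin: centre of its underside; x along its length. The thermometer lies on its floor, its lens towards the tray's +x to within about 6 degrees
- warmer: compact black induction warmer fixed to the work surface, 270 mm deep (its x), 220 mm wide (its y), 50 mm tall. Origin: centre of its underside. The grey key strip is along its -x edge; the jug stands on the glass top behind it, about 35 mm to +x of the origin
- key_power: red membrane key with a white ring-and-stroke mark, 32 x 36 mm, standing 4.5 mm proud of the strip; the key nearest the warmer's +y edge. It hardly gives: 5 N per mm from the first touch (5 N at 1 mm), hard stop at 4 mm and 20 N; it trips above 4 N. Origin: centre of its underside, 6.5 mm below its top; z up
- key_power_top (a point): centre of the top face of the red power key, 54.5 mm above the work surface, at (-106, 68, 54.5) mm in the warmer's frame
- key_plus: dark key with a plus mark, same size as the power key, 68 mm to -y of it; not to be pressed. Origin: centre of its underside
- key_minus: dark key with a minus mark, same size, 136 mm to -y of the power key; not to be pressed. Origin: centre of its underside
- bowl_low: larger of two stacked cream bowls with dark speckles, 124 mm across, 66 mm tall; bystander. Origin: centre of its underside
- bowl_top: smaller speckled bowl, 104 mm across, 60 mm tall, standing inside the larger; bystander. Origin: centre of its underside
- whisk_stand: sage-green silicone whisk stand, waisted, 72 mm across, 81 mm tall; bystander. Origin: centre of its underside
- frother_jug: empty glass frother jug, 88 mm across, 115 mm tall, with a glass handle; bystander, not the milk jug. Origin: centre of its underside
- tea_tin: dark green tea tin with a pale band and wooden cap, 78 mm across, 99 mm tall; bystander. Origin: centre of its underside
- scoop: wooden scoop, 157 mm long, 26 mm tall, lying in front of the back shelf; bystander. Origin: under its round cup, handle towards its own -x
There are look-alikes about, which are no part of the job. There is more than one size of the thermometer; the job needs the smallest.

How it is judged:
On the way, in this order (a step that is already met when the one before it is completed fails the run):
1. the held thermometer looks squarely at the middle of the black dot from about 10 cm, steady for 1.5 s (x of dot in the frame of lens between 0.06 and 0.15 m and y of dot in the frame of lens between -0.011 and 0.011 m and z of dot in the frame of lens between -0.011 and 0.011 m and x of lens in the frame of dot above 0.05 m and angle between the x axis of thermometer and the x axis of milk_jug, either way round below 0.35 rad and linear speed of thermometer below 0.02 m/s and angular speed of thermometer below 0.12 rad/s and contact force between the fingers and thermometer above 0.5 N), for 1.5 s.
2. the thermometer lies flat in the tray again, screen up, let go (x of thermometer in the frame of tray between -0.04 and 0.04 m and y of thermometer in the frame of tray between -0.042 and 0.042 m and z of thermometer in the frame of tray between 0.002 and 0.009 m and angle between thermometer's own z axis and vertical below 0.15 rad and linear speed of thermometer below 0.02 m/s and contact force between the fingers and thermometer below 0.1 N), for 0.2 s.
3. the power key is pressed with more than 4 N (contact force between key_power and anything else above 4 N), for 0.1 s.
At the end, for the whole second after the job is handed in: The thermometer lies at rest flat on the tray floor, screen up (tilt under 0.15 rad, origin within 40 mm of the tray centre along it, 42 mm across), let go; the power key is free again; the jug stands upright within 15 mm of where it stood (x of thermometer in the frame of tray between -0.04 and 0.04 m and y of thermometer in the frame of tray between -0.042 and 0.042 m and z of thermometer in the frame of tray between 0.002 and 0.009 m and angle between thermometer's own z axis and vertical below 0.15 rad and linear speed of thermometer below 0.02 m/s and contact force between key_power and anything else below 0.5 N and distance of milk_jug from where it was at the start of the episode below 0.015 m and angle between milk_jug's own z axis and vertical below 0.1 rad); the robot touches nothing.
It fails at once if the milk jug is shifted by over 15 mm or tipped (distance of milk_jug from where it was at the start of the episode above 0.015 m or angle between milk_jug's own z axis and vertical above 0.15 rad).
It fails at once if the power key is leaned on with over 25 N (contact force between key_power and anything else above 25 N).
It fails at once if the plus or minus key is pressed with over 2 N (contact force between any of key_plus, key_minus and anything else above 2 N).
It fails at once if the thermometer is dropped or thrown into the tray: over 0.6 m/s within 60 mm of the tray's floor (linear speed of thermometer above 0.6 m/s and horizontal distance between thermometer and tray below 0.15 m and height (world z) of thermometer below 0.065 m).
It fails at once if a bystander is moved by over 30 mm (distance of any of bowl_low, bowl_top, whisk_stand, frother_jug, tea_tin, scoop from where it was at the start of the episode above 0.03 m).
It also fails if it takes over 62 s, if anything falls off the work surface, if the arm or the gripper's body presses on something with over 40 N, if the wrist force passes 120 N, or if a joint passes its speed limit or range.

### The arm

A 6-joint arm with a two-finger parallel gripper is mounted at the origin on the work surface. World frame = base frame: x ahead of the robot, y to its left, z up, the work surface at z = 0. Lengths are in m, angles in rad, forces in N, time in s.
With the tool pointing down it reaches from about 0.3 to 0.95 m from the base axis. Payload 3.1 kg.
Tool frame: the origin (TCP) lies between the finger pads; the fingertips stand 25 mm ahead of it and the grasp point (between the pads) lies 6 mm ahead of it; z points along the fingers, y is the direction in which the jaws open and shut (so a half turn about z gives the same grasp; the last joint's range is limited). The gripper opens to 85 mm and grips with 20 to 120 N. Pads are 22 mm wide; open, the fingers measure 114 mm over their backs; the gripper's body (76 mm by 85 mm) begins 54 mm behind the grasp point. The pads swing forward as they close: fully open they stand 13 mm farther back than shut.
Start: joints at [-1.254, 0.308, 1.634, -0, 1.2, -0.07], TCP at [0.236, -0.579, 0.231] pointing down, gripper open.
Joint ranges: [-3.06, 3.06], [-0.79, 1.96], [0.05, 2.63], [-1.19, 4.34], [0.05, 2.64], [-2.94, 2.94]. Speed limits (rad/s): [2.79, 2.79, 3.14, 3.14, 3.14, 3.14].

### API

Orientations are given as a rotation vector (axis times angle).
In Python, from rig import status, get_image, job gives the robot as it stands. The module is installed in compiled form; this text tells all that it offers.
- The arm moves only by the tool arm_command, never from a script. Its arguments are lists of equal length, an entry for each row: "offset": the shift along the tool's x, y, z in m, a list of three; "yaw": the turn about the tool's z in degrees. In form: {"offset": [[tx, ty, tz], ...], "yaw": [yaw, ...]}. A call has 1 to 20 rows; each row is the pose to reach, as a shift and turn from the pose commanded when the call began, along the tool's axes at that moment; what a row does not reach only later rows make up. A row lasts 1/12 s, in which the tool goes at most 41.7 mm and 7.16 degrees, less where a joint would pass 70% of its speed; a pose out of reach is approached as far as the arm can. A call with a gripper value outside its range is refused whole. "jaw" is the finger opening in m, from 0 to 0.0854, set as the call begins (left out, the last holds). The fingers move at their own pace and stop on an object; "force" is the grip in N (left out, the last holds). Time passes only in rows, so rows that repeat a pose let the fingers close. It gives the time, the measured TCP pose, the force and the opening at its end, in the units of the state.
- status.observe(): the state, without advancing time (a new reading comes with each control period).
- get_image(name): name is "side" or "top"; returns a dict with "color" (384x512x3 uint8, red, green, blue), "range_z" (384x512 float32, m along the optical axis (not along the pixel's ray), 0 where there is no reading), "camera_matrix" (3x3 intrinsics, pixels), "pose" (4x4, takes a point from camera to world coordinates). Camera axes: x right, y down, z forward; pixel columns grow to the right and rows downward; lengths in m; the calibration is good to about 2 mm. A picture is of the moment at which its call begins.
- job.job_done(): hands the job in, once; it reports no verdict.
The state is a dict: "clock": time; "q": joint angles; "qd": joint speeds; "joint_efforts": joint torques, N m; "eef_pos": TCP position; "orientation": TCP orientation; "force": force on the tool from outside, world axes, zero at the start; "moment": the same for the moment, N m; "width": finger opening in m.
Only numpy, scipy, OpenCV 4.12 (cv2) and the standard library are available. Lean on these libraries where they do the work, as an engineer would, in place of code of your own. Each camera call takes 0.05 s, during which the arm holds its last target.

## Working session

There is one attempt and no reset: what is moved stays moved. The work goes in short steps, Python scripts to look and compute and a tool call to move; the robot and the scene stay as the last step left them, time stands still between calls to the robot, and variables do not carry over. Pictures are saved under pics/ and viewed, and the job is handed in when it is done.

Besides the shell and the picture viewer there is one more tool, called after "Call:" as name(argument=value, ...) on one line, values as JSON. arm_command: Moves the arm, as the interface text tells. Its arguments: {"type":"object","properties":{"offset":{"type":"array"},"yaw":{"type":"array"},"jaw":{"type":"number"},"force":{"type":"number"}},"required":["offset","yaw"]}

```bash
mkdir -p pics; python3 - <<'E'
from rig import status,get_image
import cv2,numpy as np
print(status.observe())
for n in("side","top"):
    d=get_image(n); cv2.imwrite(f"pics/{n}0.png",d["color"][:,:,::-1]); np.savez(f"{n}0.npz",**d)
    print(n,d["camera_matrix"],d["pose"])
E
```

```text
{'clock': 0.0, 'q': array([-1.25370170e+00,  3.09026926e-01,  1.63519674e+00, -3.13089249e-05,
        1.19972113e+00, -6.96727723e-02]), 'qd': array([ 0.00046277,  0.0001688 ,  0.00158347,  0.00121568, -0.00102039,
       -0.00095895]), 'joint_efforts': array([-3.13227383e-04, -4.15253413e+01, -2.76663136e+01, -2.85445576e-04,
        1.02275642e-02,  4.42647892e-07]), 'eef_pos': array([ 0.23546815, -0.57804359,  0.22952859]), 'orientation': array([-3.08074142e+00, -6.03322849e-01,  5.01004523e-04]), 'force': array([-0.04473343,  0.12112264,  1.0429631 ]), 'moment': array([ 0.05595282,  0.02027074, -0.02205558]), 'width': 0.08503970318917602}
side [[483.11747269   0.         248.99662945]
 [  0.         483.11747269 188.98619265]
 [  0.           0.           1.        ]] [[-0.80422461 -0.34978036  0.48049608 -0.32970965]
 [-0.59427332  0.48398342 -0.64233891  1.18363864]
 [-0.0078746  -0.80213076 -0.59709651  1.18781108]
 [ 0.          0.          0.          1.        ]]
top [[487.26900267   0.         248.36071087]
 [  0.         487.26900267 189.96230246]
 [  0.           0.           1.        ]] [[ 0.01110123 -0.99851153  0.05339929  0.44120197]
 [-0.99989728 -0.01060077  0.00964626  0.0147622 ]
 [-0.00906583 -0.05350089 -0.99852665  1.61865238]
 [ 0.          0.          0.          1.        ]]
```

View pics/side0.png

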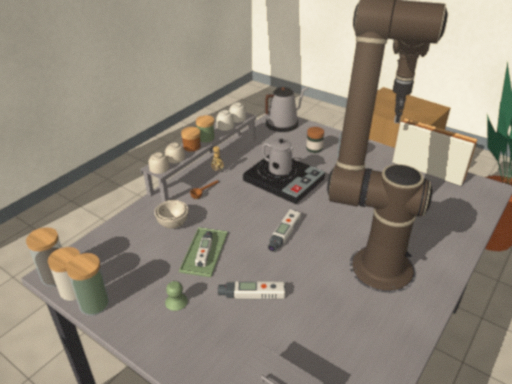

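View pics/top0.png

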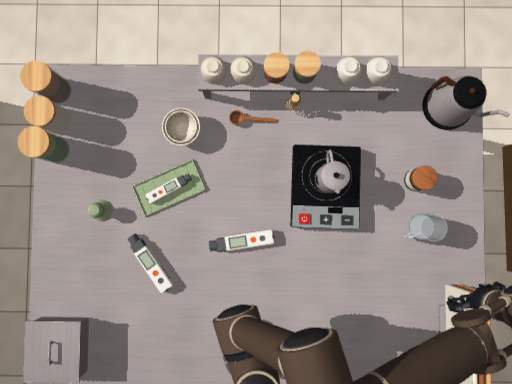

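```bash
cat > h.py <<'E'
import numpy as np,cv2
def load(n): return dict(np.load(n+".npz"))
def px2w(d,u,v,z=None):
    K=d["camera_matrix"];T=d["pose"]
    r=np.array([(u-K[0,2])/K[0,0],(v-K[1,2])/K[1,1],1.])
    if z is None: s=d["range_z"][int(round(v)),int(round(u))]
    else: s=(z-T[2,3])/(T[:3,:3]@r)[2]
    return T[:3,3]+T[:3,:3]@(r*s)
def w2px(d,p):
    c=d["pose"][:3,:3].T@(np.asarray(p)-d["pose"][:3,3]); q=d["camera_matrix"]@c; return q[:2]/q[2]
def crop(d,u0,v0,w,h,s,f):
    im=d["color"][v0:v0+h,u0:u0+w,::-1]; cv2.imwrite(f,cv2.resize(im,None,fx=s,fy=s,interpolation=cv2.INTER_CUBIC))
E
python3 - <<'E'
from h import *
t=load("top0");s=load("side0")
crop(t,125,150,90,75,8,"pics/a.png");crop(t,280,135,90,100,6,"pics/b.png")
crop(s,170,215,80,70,8,"pics/c.png");crop(s,235,130,100,75,8,"pics/d.png")
E
```

```text
(no output)
```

View pics/a.png

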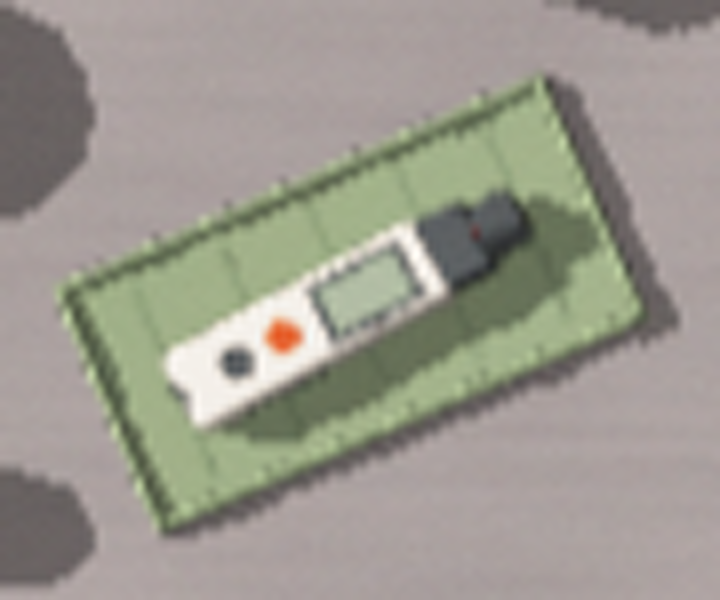

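View pics/b.png

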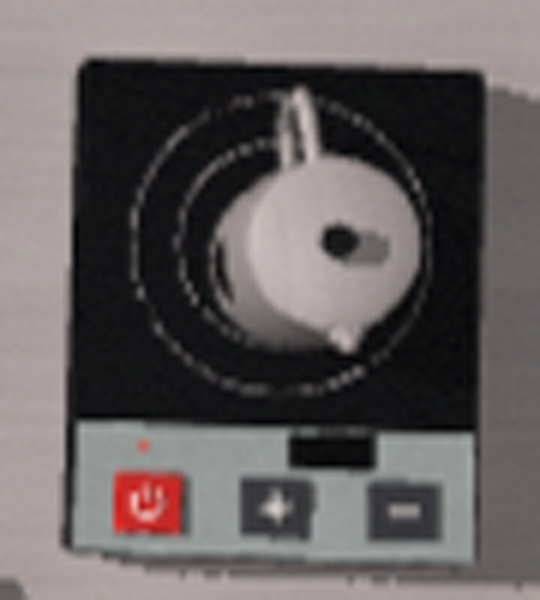

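View pics/c.png

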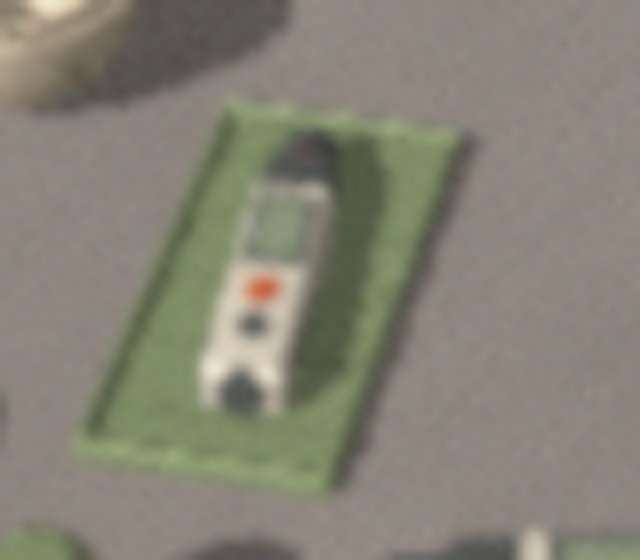

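View pics/d.png

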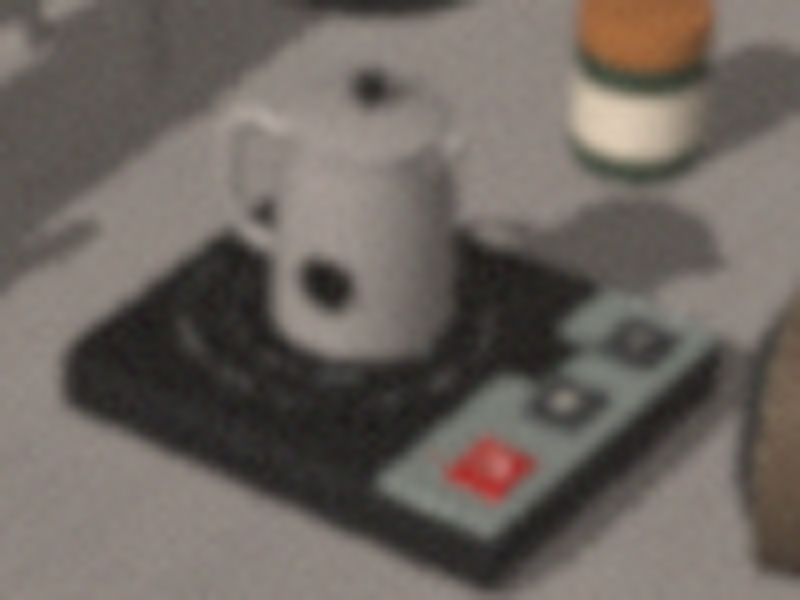

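```bash
cat > m.py <<'E'
from h import *
t=load("top0");s=load("side0")
def P(d,o,sc,p,z): return px2w(d,o[0]+(p[0]+.5)/sc-.5,o[1]+(p[1]+.5)/sc-.5,z)
A=(125,150);B=(280,135);C=(170,215);D=(235,130)
np.set_printoptions(precision=4,suppress=True)
def rng(d,o,sc,p):
    return P(d,o,sc,p,None)
print("tray top"); tc=[P(t,A,8,p,.011) for p in[(62,290),(545,80),(645,310),(165,530)]]
print(np.array(tc),np.mean(tc,0),np.linalg.norm(tc[1]-tc[0]),np.linalg.norm(tc[2]-tc[1]))
print("tray side"); sc=[P(s,C,8,p,.011) for p in[(228,98),(468,128),(335,492),(78,448)]];print(np.array(sc),np.mean(sc,0))
print("therm top"); a=[P(t,A,8,p,.031) for p in[(166,358),(197,430),(452,295),(414,222)]];print(np.array(a))
print("len",np.linalg.norm(a[0]-a[3]),"w",np.linalg.norm(a[0]-a[1]))
d=(a[3]-a[0])+(a[2]-a[1]); print("yaw",np.degrees(np.arctan2(d[1],d[0])))
print("tray yaw",np.degrees(np.arctan2(*( (tc[1]-tc[0]+tc[2]-tc[3])[[1,0]]))))
print("therm side corners", np.array([P(s,C,8,p,.031) for p in[(205,365),(285,375),(325,190),(262,182)]]))
print("features orange: top,side",P(t,A,8,(284,336),.031),P(s,C,8,(263,289),.031))
print("screen: ",P(t,A,8,(367,290),.031),P(s,C,8,(278,226),.031))
print("range heights: orange",rng(t,A,8,(284,336)),rng(s,C,8,(263,289)))
print("key",P(t,B,6,(149,504),.0545),rng(t,B,6,(149,504)),P(s,D,8,(492,468),.0545),rng(s,D,8,(492,468)))
print("plus",P(t,B,6,(275,508),.0545),"minus",P(t,B,6,(404,511),.0545))
print("knob",P(t,B,6,(338,241),.193),rng(t,B,6,(338,241)),P(s,D,8,(370,82),.19))
print("dot",P(s,D,8,(327,284),.095),rng(s,D,8,(327,284)))
w=[P(t,B,6,p,.05) for p in[(80,62),(485,72),(476,562),(68,548)]];print(np.array(w))
E
python3 m.py
```

```text
tray top
[[0.5369 0.4149 0.011 ]
 [0.6262 0.2162 0.011 ]
 [0.5311 0.1731 0.011 ]
 [0.4381 0.3699 0.011 ]] [0.5331 0.2935 0.011 ] 0.21789141844022883 0.10439799134737622
tray side
[[0.6307 0.2162 0.011 ]
 [0.528  0.1674 0.011 ]
 [0.4325 0.3755 0.011 ]
 [0.535  0.4195 0.011 ]] [0.5316 0.2947 0.011 ]
therm top
[[0.5083 0.3667 0.031 ]
 [0.479  0.3533 0.031 ]
 [0.5353 0.2502 0.031 ]
 [0.5651 0.2663 0.031 ]]
len 0.11531064035296824 w 0.03216005846288497
yaw -60.954721131495404
tray yaw -65.24179962718318
therm side corners [[0.5099 0.3662 0.031 ]
 [0.4789 0.351  0.031 ]
 [0.5389 0.2539 0.031 ]
 [0.5649 0.2663 0.031 ]]
features orange: top,side [0.5178 0.3186 0.031 ] [0.5201 0.3174 0.031 ]
screen:  [0.537 0.285 0.031] [0.5406 0.2837 0.031 ]
range heights: orange [0.5179 0.3189 0.0294] [0.5198 0.3177 0.0314]
key [ 0.435  -0.1506  0.0545] [ 0.435  -0.1502  0.0583] [ 0.4358 -0.1489  0.0545] [ 0.4325 -0.1432  0.0594]
plus [ 0.4336 -0.2177  0.0545] minus [ 0.4328 -0.2864  0.0545]
knob [ 0.5648 -0.2275  0.193 ] [ 0.5647 -0.2274  0.1938] [ 0.5659 -0.2295  0.19  ]
dot [ 0.5593 -0.1855  0.095 ] [ 0.5594 -0.1855  0.0949]
[[ 0.6727 -0.1127  0.05  ]
 [ 0.6694 -0.3308  0.05  ]
 [ 0.406  -0.3257  0.05  ]
 [ 0.411  -0.1079  0.05  ]]
```

```bash
cat >> h.py <<'E'
def plan(target,heading,cur=None):
    """tool-frame offset & yaw from commanded pose: uses measured"""
    from rig import status
    from scipy.spatial.transform import Rotation as R
    o=status.observe(); Rm=R.from_rotvec(o["orientation"]).as_matrix()
    h=np.degrees(np.arctan2(Rm[1,0],Rm[0,0]))
    off=Rm.T@(np.array(target)-o["eef_pos"])
    print("t",o["clock"],"pos",o["eef_pos"].round(4),"head",h.round(2),"zaxis",Rm[:,2].round(4),"q1,q6",o["q"][[0,5]].round(3),"F",o["force"].round(2),"w",round(o["width"],4))
    print("offset",off.round(4),"yaw",round(-((heading-h+180)%360-180),2))
E
python3 - <<'E'
from h import *
from scipy.optimize import least_squares
s=load("side0");t=load("top0")
v,u=np.mgrid[0:384,0:512];K=s["camera_matrix"];z=s["range_z"]
p=np.stack([(u-K[0,2])/K[0,0]*z,(v-K[1,2])/K[1,1]*z,z],-1)@s["pose"][:3,:3].T+s["pose"][:3,3]
m=(p[...,2]>.07)&(p[...,2]<.12)&(np.hypot(p[...,0]-.565,p[...,1]+.2285)<.06)&(z>0)&(p[...,0]<.60)
q=p[m][:,:2];print(len(q))
r=least_squares(lambda c:np.hypot(*(q-c).T)-.047,[.565,-.2285],loss="soft_l1",f_scale=.003);print(r.x,np.abs(r.fun).mean())
g=s["color"].astype(int).sum(-1)
m2=m&(g<150);d=p[m2];print(len(d),d.mean(0))
e=d.mean(0)[:2]
for c in(r.x,np.array([.565,-.2285])): print(np.degrees(np.arctan2(*(e-c)[::-1])),np.linalg.norm(e-c))
plan([.533,.290,.22],119)
E
```

```text
223
[ 0.56914515 -0.23069805] 0.0028031337011249825
12 [ 0.55769147 -0.18279899  0.09617314]
103.4481131152601 0.04924943764324702
99.0858407688243 0.046281714152898126
t 0.1 pos [ 0.2355 -0.5781  0.2296] head 22.16 zaxis [-7.e-04  2.e-03 -1.e+00] q1,q6 [-1.254 -0.07 ] F [-0.87  0.3   0.19] w 0.0853
offset [ 0.603  -0.6917  0.0112] yaw -96.84
```

Call:
arm_command(offset=[[0.0,0.0,-0.03],[0.03,-0.035,-0.05],[0.603,-0.692,-0.05],[0.603,-0.692,-0.05],[0.603,-0.692,-0.05],[0.603,-0.692,-0.05],[0.603,-0.692,-0.05],[0.603,-0.692,-0.05],[0.603,-0.692,-0.05],[0.603,-0.692,-0.05],[0.603,-0.692,-0.05],[0.603,-0.692,-0.05],[0.603,-0.692,-0.05],[0.603,-0.692,-0.05],[0.603,-0.692,-0.05],[0.603,-0.692,-0.05],[0.603,-0.692,-0.05],[0.603,-0.692,-0.05],[0.603,-0.692,-0.05],[0.603,-0.692,-0.05]], yaw=[0,0,-5,-10,-15,-20,-25,-30,-35,-40,-45,-50,-55,-60,-65,-70,-75,-80,-85,-90], jaw=0.058, force=30)

```text
clock: 1.77
eef_pos: [0.4909, 0.169, 0.2799]
orientation: [-1.747, -2.611, 0.001]
force: [-0.0, -0.4, 0.1]
width: 0.0579
```

```bash
python3 -c "
from h import *
plan([.533,.290,.15],119)"
```

```text
t 1.7667 pos [0.4909 0.169  0.2799] head 112.45 zaxis [-5.e-04 -4.e-04 -1.e+00] q1,q6 [ 0.248 -0.144] F [-0.02 -0.35  0.15] w 0.0579
offset [0.0958 0.0852 0.1298] yaw -6.55
```

Call:
arm_command(offset=[[0.03,0.027,0.02],[0.06,0.055,0.05],[0.095,0.085,0.08],[0.095,0.085,0.11],[0.095,0.085,0.13],[0.095,0.085,0.13],[0.095,0.085,0.13],[0.095,0.085,0.13]], yaw=[-2,-4,-6.5,-6.5,-6.5,-6.5,-6.5,-6.5])

```text
clock: 2.43
eef_pos: [0.5346, 0.2867, 0.1514]
orientation: [1.603, 2.701, 0.001]
force: [-0.7, 0.7, 0.4]
width: 0.0579
```

```bash
python3 - <<'E'
from h import *
from rig import get_image
plan([.533,.290,.033],119)
for n in("side","top"):
    d=get_image(n); np.savez(f"{n}1.npz",**d)
s=load("side1");t=load("top1")
crop(s,150,175,110,110,6,"pics/e.png");crop(t,105,130,130,110,6,"pics/f.png")
E
```

```text
t 2.4333 pos [0.5346 0.2867 0.1514] head 118.64 zaxis [ 1.1e-03  3.0e-04 -1.0e+00] q1,q6 [ 0.421 -0.079] F [-0.71  0.74  0.45] w 0.0579
offset [3.700e-03 1.000e-04 1.184e-01] yaw -0.36
```

View pics/e.png

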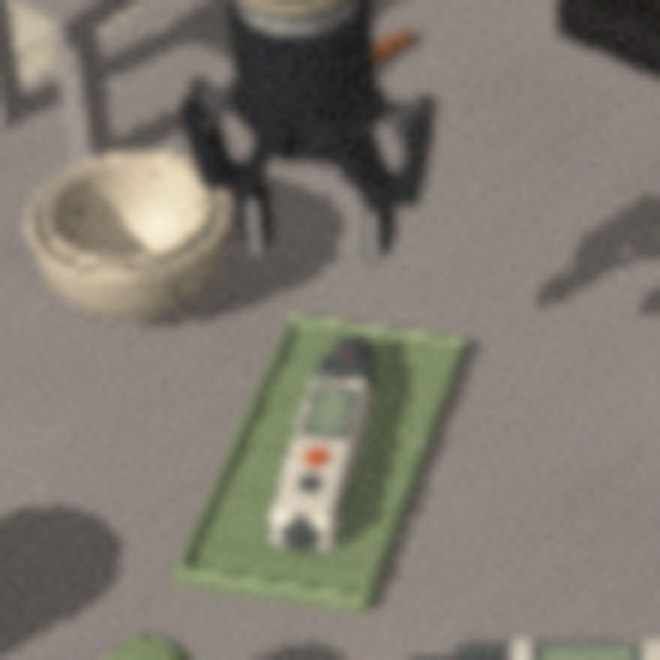

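View pics/f.png

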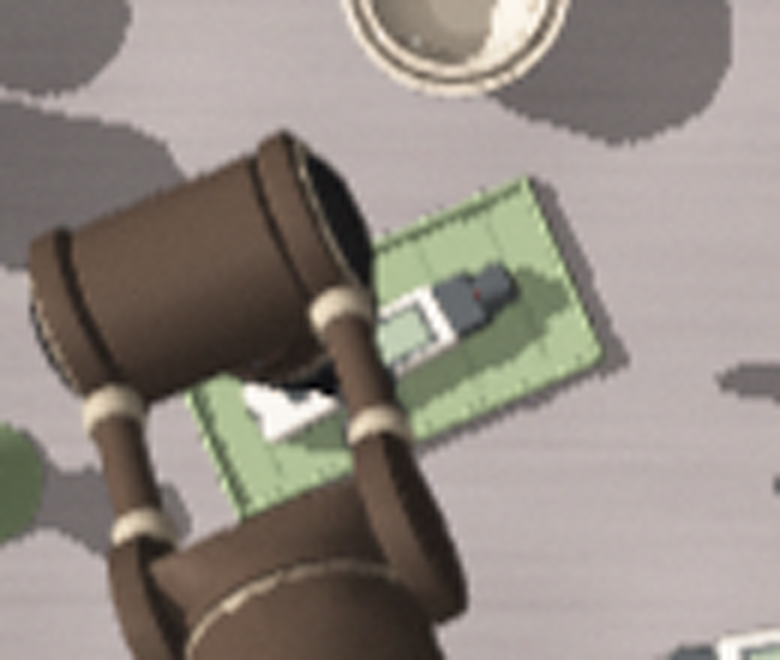

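Call:
arm_command(offset=[[0.004,0,0.03],[0.004,0,0.06],[0.004,0,0.085],[0.004,0,0.1],[0.004,0,0.11],[0.004,0,0.117],[0.004,0,0.117],[0.004,0,0.117],[0.004,0,0.117]], yaw=[-0.3,-0.3,-0.3,-0.3,-0.3,-0.3,-0.3,-0.3,-0.3])

```text
clock: 3.28
eef_pos: [0.5336, 0.291, 0.0351]
orientation: [1.595, 2.705, 0.004]
force: [0.1, -0.2, 0.2]
width: 0.0581
```

```bash
python3 - <<'E'
from h import *
from rig import get_image
plan([.533,.290,.033],119)
for n in("side","top"):
    d=get_image(n); np.savez(f"{n}2.npz",**d)
s=load("side2");t=load("top2")
crop(s,160,205,90,80,8,"pics/g.png")
E
```

```text
t 3.2833 pos [0.5336 0.291  0.0351] head 118.95 zaxis [ 0.003   0.0014 -1.    ] q1,q6 [ 0.428 -0.078] F [ 0.11 -0.19  0.21] w 0.0581
offset [-0.0006 -0.001   0.0021] yaw -0.05
```

View pics/g.png

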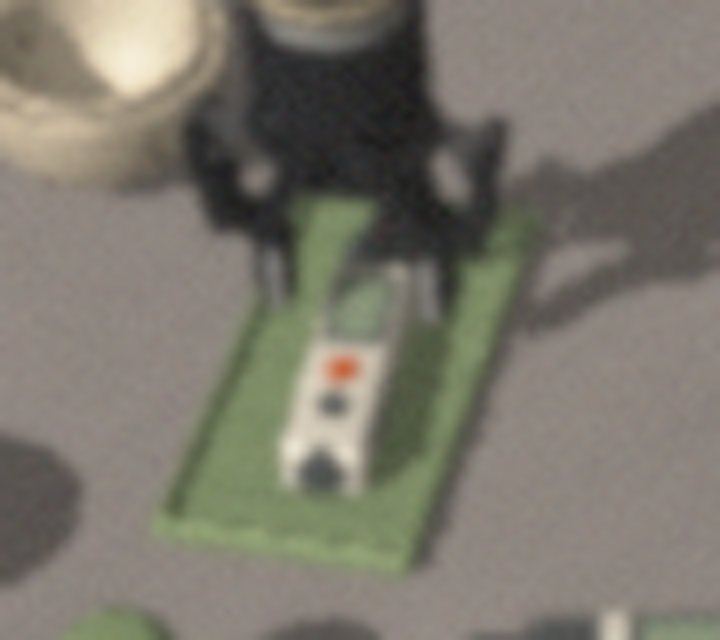

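Call:
arm_command(offset=[[0,-0.001,0.001],[0,-0.001,0.001],[0,-0.001,0.001],[0,-0.001,0.001],[0,-0.001,0.001],[0,-0.001,0.001],[0,-0.001,0.001],[0,-0.001,0.001],[0,-0.001,0.001],[0,-0.001,0.001]], yaw=[0,0,0,0,0,0,0,0,0,0], jaw=0.02, force=40)

```text
clock: 4.22
eef_pos: [0.5312, 0.2899, 0.0322]
orientation: [-1.595, -2.706, 0.0]
force: [-0.4, -0.0, 0.2]
width: 0.0201
```

Call:
arm_command(offset=[[0,0,-0.01],[0,0,-0.02],[0,0,-0.035],[0,0,-0.05],[0,0,-0.065],[0,0,-0.08],[0,0,-0.08],[0,0,-0.08]], yaw=[0,0,0,0,0,0,0,0])

```text
clock: 4.88
eef_pos: [0.5326, 0.2906, 0.1144]
orientation: [1.594, 2.704, 0.005]
force: [-0.4, 0.2, 0.9]
width: 0.0199
```

```bash
python3 - <<'E'
from h import *
from rig import get_image
plan([.533,.0,.11],98)
for n in("side","top"):
    d=get_image(n); np.savez(f"{n}3.npz",**d)
s=load("side3");t=load("top3")
crop(s,150,165,110,100,7,"pics/i.png")
E
```

```text
t 4.8833 pos [0.5326 0.2906 0.1144] head 118.96 zaxis [ 0.0039  0.0017 -1.    ] q1,q6 [ 0.428 -0.078] F [-0.41  0.19  0.93] w 0.0199
offset [-0.2544 -0.1404  0.0039] yaw 20.96
```

View pics/i.png

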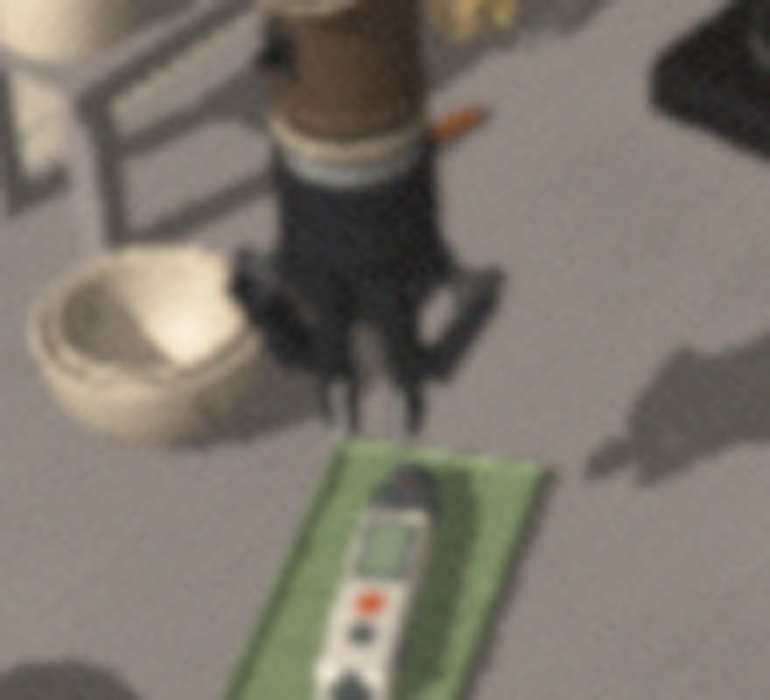

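```bash
python3 - <<'E'
from h import *
np.set_printoptions(precision=4,suppress=True)
s=load("side2")
for c in [(.5336,.291,.010)]:
    print((w2px(s,c)-[160,205])*8)
s=load("side3")
for z in(.09,.12,.2): print(z,(w2px(s,(.5326,.2906,z))-[150,165])*7)
for p in[(342,425),(405,430),(340,400),(405,400),(350,160),(360,270)]:
    print(p,px2w(s,150+p[0]/7,165+p[1]/7))
for p in[(385,545),(370,603)]: print(p,px2w(s,150+p[0]/7,165+p[1]/7))
t=load("top3");crop(t,105,100,140,120,6,"pics/j.png")
E
```

```text
[358.8334 353.4873]
0.09 [375.8039 469.8823]
0.12 [371.8173 423.1472]
0.2 [360.7439 293.3322]
(342, 425) [0.5397 0.3037 0.1245]
(405, 430) [0.5134 0.2883 0.1238]
(340, 400) [0.5408 0.3024 0.1387]
(405, 400) [0.5121 0.2881 0.1432]
(350, 160) [0.5089 0.3147 0.3022]
(360, 270) [0.5276 0.2949 0.2189]
(385, 545) [0.537  0.2841 0.0331]
(370, 603) [0.516  0.3197 0.0329]
```

View pics/j.png

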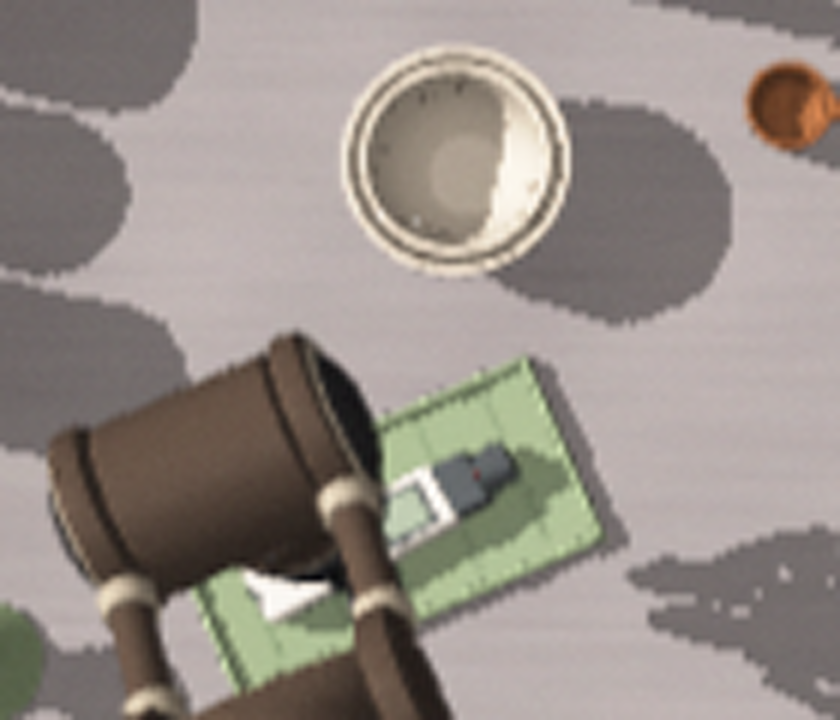

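```bash
python3 - <<'E'
from h import *
np.set_printoptions(precision=4,suppress=True)
s=load("side3")
crop(s,185,210,40,30,20,"pics/k.png")
for b in[(.5397,.3037),(.5134,.2883)]:
  for z in(.088,.1,.11,.12,.13): print(b,z,(w2px(s,(*b,z))-[185,210])*20+9.5)
print(s["range_z"][214:234,192:212].round(3)[::2,::2])
E
```

```text
(0.5397, 0.3037) 0.088 [301.6886 486.2064]
(0.5397, 0.3037) 0.1 [296.794  433.1719]
(0.5397, 0.3037) 0.11 [292.6822 388.6195]
(0.5397, 0.3037) 0.12 [288.5402 343.7388]
(0.5397, 0.3037) 0.13 [284.3675 298.5262]
(0.5134, 0.2883) 0.088 [478.9036 498.0161]
(0.5134, 0.2883) 0.1 [474.7799 444.9442]
(0.5134, 0.2883) 0.11 [471.3157 400.3598]
(0.5134, 0.2883) 0.12 [467.8259 355.4463]
(0.5134, 0.2883) 0.13 [464.3103 310.2   ]
[[1.588 1.597 1.582 1.591 1.866 1.86  1.579 1.576 1.601 1.596]
 [1.587 1.595 1.594 1.594 1.86  1.852 1.847 1.579 1.585 1.59 ]
 [1.846 1.843 1.591 1.6   1.625 1.838 1.84  1.586 1.582 1.6  ]
 [1.836 1.834 1.606 1.604 1.618 1.827 1.832 1.598 1.598 1.825]
 [1.826 1.819 1.609 1.608 1.63  1.82  1.827 1.605 1.603 1.819]
 [1.819 1.812 1.617 1.608 1.631 1.82  1.812 1.6   1.613 1.813]
 [1.806 1.805 1.8   1.611 1.801 1.803 1.801 1.614 1.616 1.804]
 [1.794 1.79  1.791 1.786 1.78  1.782 1.769 1.776 1.785 1.788]
 [1.789 1.782 1.774 1.771 1.775 1.776 1.772 1.743 1.737 1.779]
 [1.78  1.777 1.753 1.77  1.769 1.77  1.768 1.732 1.724 1.743]]
```

View pics/k.png

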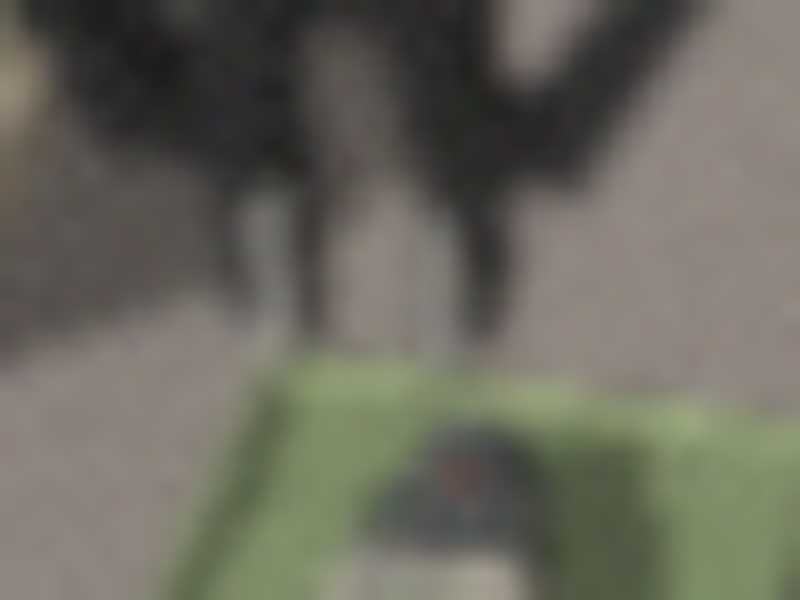

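Call:
arm_command(offset=[[0,0,0.0],[0,0,0.02],[0,0,0.04],[0,0,0.06],[0,0,0.075],[0,0,0.085],[0,0,0.094],[0,0,0.094],[0,0,0.094]], yaw=[0,0,0,0,0,0,0,0,0], jaw=0.058)

```text
clock: 5.73
eef_pos: [0.5309, 0.2898, 0.0178]
orientation: [-1.595, -2.706, 0.001]
force: [-0.6, -0.1, -0.5]
width: 0.058
```

```bash
python3 - <<'E'
from h import *
from rig import get_image
plan([.533,.290,.01],119)
for n in("side","top"):
    d=get_image(n); np.savez(f"{n}4.npz",**d)
s=load("side4")
crop(s,175,215,60,50,13,"pics/l.png")
o=np.array([.533,.290]); d=np.array([.485,-.875]); l=np.array([.875,.485])
for sg in(1,-1):
  b=o-d*.011+l*sg*.033
  for z in(.0,.01,.02,.03): print(b,z,((w2px(s,(*b,z))-[175,215]+.5)*13).round(0))
E
```

```text
t 5.7333 pos [0.5309 0.2898 0.0178] head 118.96 zaxis [-1.e-03 -4.e-04 -1.e+00] q1,q6 [ 0.428 -0.078] F [-0.6  -0.08 -0.5 ] w 0.058
offset [-0.0008  0.0019  0.0078] yaw -0.04
[0.55654 0.31563] 0.0 [273. 495.]
[0.55654 0.31563] 0.01 [270. 468.]
[0.55654 0.31563] 0.02 [267. 441.]
[0.55654 0.31563] 0.03 [264. 413.]
[0.49879 0.28362] 0.0 [514. 516.]
[0.49879 0.28362] 0.01 [512. 489.]
[0.49879 0.28362] 0.02 [510. 462.]
[0.49879 0.28362] 0.03 [508. 434.]
```

View pics/l.png

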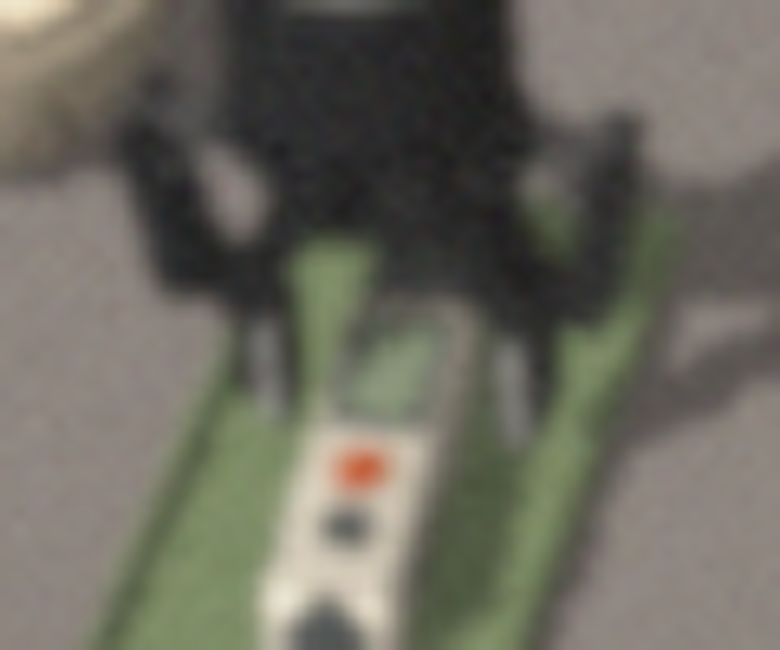

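Call:
arm_command(offset=[[0,0.001,0.003],[0,0.001,0.006],[0,0.001,0.01],[0,0.001,0.013],[0,0.001,0.014],[0,0.001,0.014]], yaw=[0,0,0,0,0,0])

```text
clock: 6.33
eef_pos: [0.5316, 0.2902, 0.0037]
orientation: [-1.595, -2.706, 0.002]
force: [-0.1, -0.1, -0.6]
width: 0.0577
```

```bash
python3 - <<'E'
from h import *
from rig import get_image
plan([.533,.290,.01],119)
for n in("side","top"):
    d=get_image(n); np.savez(f"{n}5.npz",**d)
s=load("side5")
crop(s,175,215,60,50,13,"pics/m.png")
E
```

```text
t 6.3333 pos [0.5316 0.2902 0.0037] head 118.96 zaxis [-1.1e-03 -5.0e-04 -1.0e+00] q1,q6 [ 0.428 -0.078] F [-0.13 -0.08 -0.62] w 0.0577
offset [-0.0009  0.0012 -0.0063] yaw -0.04
```

View pics/m.png

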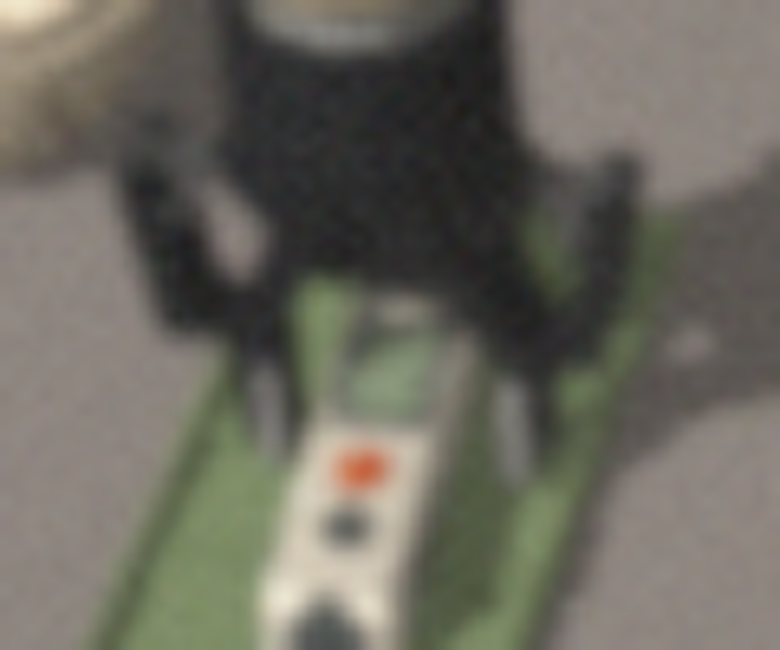

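Call:
arm_command(offset=[[0,-0.002,0],[0,-0.002,0],[0,-0.002,0],[0,-0.002,0],[0,-0.002,0],[0,-0.002,0],[0,-0.002,0],[0,-0.002,0],[0,-0.002,0]], yaw=[0,0,0,0,0,0,0,0,0], jaw=0.02, force=40)

```text
clock: 7.18
eef_pos: [0.5308, 0.2897, 0.0048]
orientation: [1.595, 2.706, 0.001]
force: [0.7, 0.5, 5.4]
width: 0.0354
```

Call:
arm_command(offset=[[0,0,-0.01],[0,0,-0.02],[0,0,-0.035],[0,0,-0.05],[0,0,-0.065],[0,0,-0.08],[0,0,-0.08],[0,0,-0.08]], yaw=[0,0,0,0,0,0,0,0])

```text
clock: 7.85
eef_pos: [0.5309, 0.2898, 0.0853]
orientation: [1.595, 2.705, 0.003]
force: [-0.3, 0.2, -1.6]
width: 0.035
```

```bash
python3 - <<'E'
from h import *
from rig import get_image
plan([.533,.0,.11],98)
for n in("side","top"):
    d=get_image(n); np.savez(f"{n}6.npz",**d)
s=load("side6");t=load("top6")
crop(s,150,165,110,100,7,"pics/n.png")
crop(t,105,130,120,100,6,"pics/o.png")
E
```

```text
t 7.85 pos [0.5309 0.2898 0.0853] head 118.97 zaxis [ 1.9e-03  9.0e-04 -1.0e+00] q1,q6 [ 0.428 -0.078] F [-0.34  0.16 -1.59] w 0.035
offset [-0.2546 -0.1384 -0.0249] yaw 20.97
```

View pics/n.png

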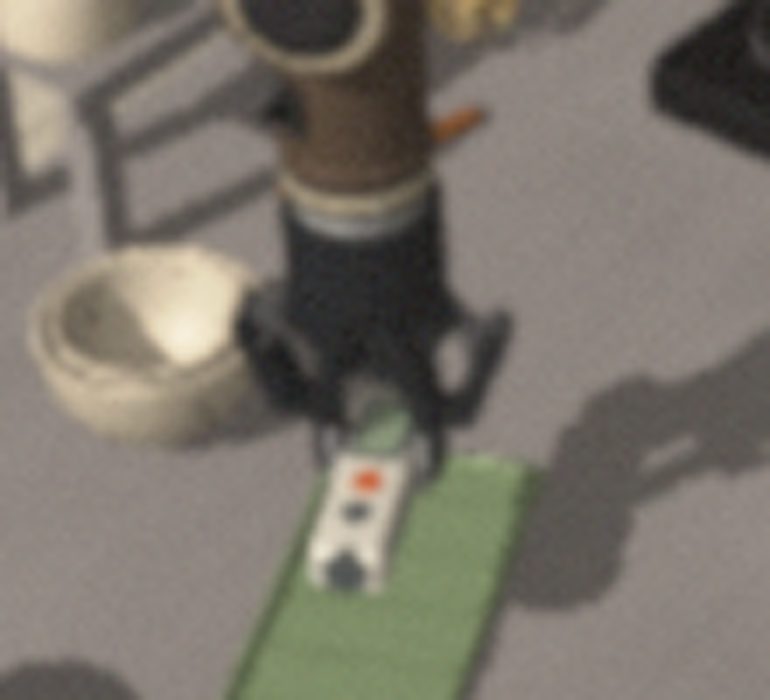

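View pics/o.png

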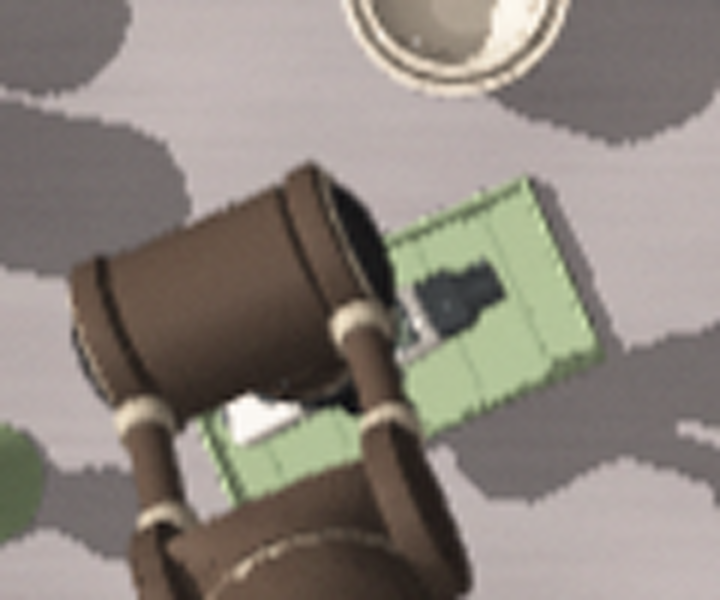

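```bash
python3 - <<'E'
from h import *
np.set_printoptions(precision=4,suppress=True)
s=load("side6")
for p in[(368,481),(357,511)]: print(px2w(s,150+(p[0]+.5)/7-.5,165+(p[1]+.5)/7-.5,.111),px2w(s,150+(p[0]+.5)/7-.5,165+(p[1]+.5)/7-.5))
t=load("top6")
for p in[(497,280),(425,300),(400,360)]: print(px2w(t,105+(p[0]+.5)/6-.5,130+(p[1]+.5)/6-.5,.105),px2w(t,105+p[0]/6,130+p[1]/6))
plan([.525,-.007,.082],100)
E
```

```text
[0.5165 0.3151 0.111 ] [0.5157 0.3159 0.112 ]
[0.5068 0.3341 0.111 ] [0.5068 0.3341 0.1111]
[0.563 0.22  0.105] [0.5617 0.2187 0.1046]
[0.5521 0.2572 0.105 ] [0.5503 0.2547 0.1126]
[0.5208 0.2696 0.105 ] [0.5199 0.2697 0.0967]
t 7.95 pos [0.5293 0.289  0.0834] head 118.96 zaxis [-0.0018 -0.0008 -1.    ] q1,q6 [ 0.428 -0.078] F [ 0.06 -0.41 -1.3 ] w 0.0354
offset [-0.2569 -0.1471  0.0016] yaw 18.96
```

Call:
arm_command(offset=[[-0.01,-0.005,-0.005],[-0.025,-0.014,-0.015],[-0.045,-0.026,-0.015],[-0.067,-0.038,-0.015],[-0.089,-0.051,-0.015],[-0.111,-0.063,-0.015],[-0.133,-0.076,-0.015],[-0.155,-0.089,-0.015],[-0.177,-0.101,-0.015],[-0.199,-0.114,-0.01],[-0.22,-0.126,-0.005],[-0.237,-0.136,0],[-0.249,-0.143,0.002],[-0.257,-0.147,0.002],[-0.257,-0.147,0.002],[-0.257,-0.147,0.002],[-0.257,-0.147,0.002],[-0.257,-0.147,0.002]], yaw=[0,2,4,6,8,10,12,14,16,18,19,19,19,19,19,19,19,19])

```text
clock: 9.45
eef_pos: [0.5262, -0.0058, 0.0824]
orientation: [-2.019, -2.407, -0.0]
force: [-0.1, -0.6, 0.1]
width: 0.0354
```

```bash
python3 - <<'E'
from h import *
from rig import get_image
plan([.525,-.007,.082],100)
for n in("side","top"):
    d=get_image(n); np.savez(f"{n}7.npz",**d)
s=load("side7");t=load("top7")
crop(s,215,120,110,90,7,"pics/p.png")
crop(t,215,130,130,100,6,"pics/q.png")
E
```

```text
t 9.45 pos [ 0.5262 -0.0058  0.0824] head 100.02 zaxis [ 2.e-04  3.e-04 -1.e+00] q1,q6 [-0.094 -0.269] F [-0.11 -0.56  0.1 ] w 0.0354
offset [-0.001  -0.0014  0.0004] yaw 0.02
```

View pics/p.png

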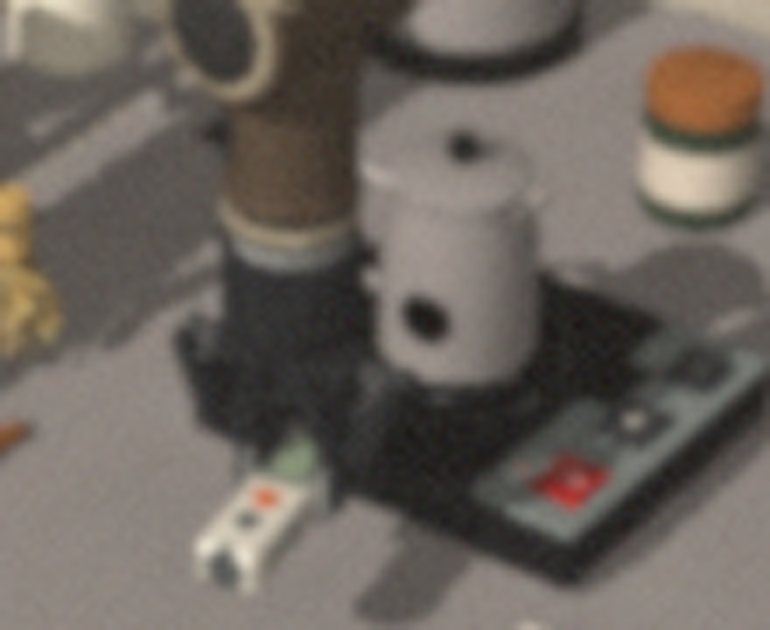

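View pics/q.png

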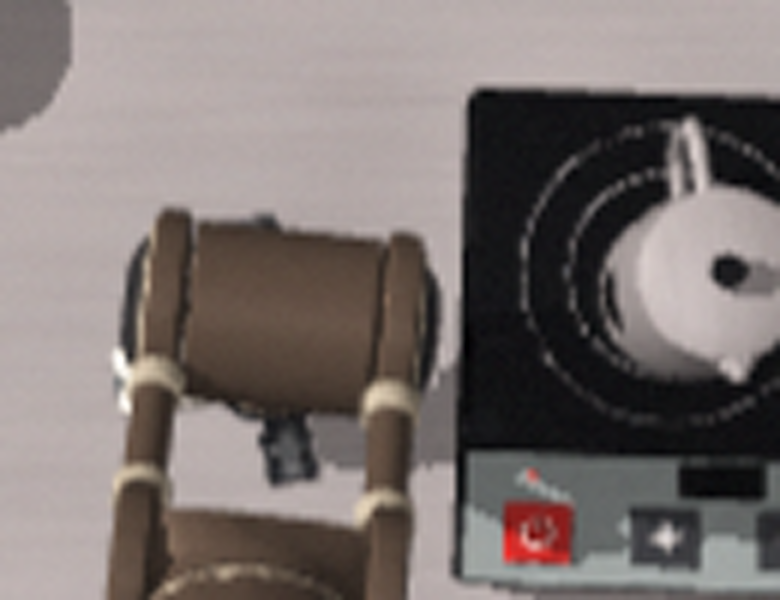

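```bash
python3 - <<'E'
from h import *
np.set_printoptions(precision=4,suppress=True)
s=load("side7")
f=lambda p,z=None: px2w(s,215+(p[0]+.5)/7-.5,120+(p[1]+.5)/7-.5,z)
def med(p):
    z=s["range_z"][int(120+p[1]/7)-1:int(120+p[1]/7)+2,int(215+p[0]/7)-1:int(215+p[0]/7)+2]
    K=s["camera_matrix"];u=215+(p[0]+.5)/7-.5;v=120+(p[1]+.5)/7-.5
    return s["pose"][:3,3]+s["pose"][:3,:3]@(np.array([(u-K[0,2])/K[0,0],(v-K[1,2])/K[1,1],1])*np.median(z))
for p in[(265,497),(246,519),(297,455)]: print(f(p,.108),med(p))
print("rear corners",f((202,548),.108),f((248,575),.108))
print("dot",med((427,318)),f((427,318),.095))
E
```

```text
[0.523  0.0225 0.108 ] [0.5198 0.0268 0.1121]
[0.5197 0.044  0.108 ] [0.5178 0.0465 0.1104]
[ 0.5313 -0.0183  0.108 ] [ 0.5268 -0.012   0.1136]
rear corners [0.5235 0.0776 0.108 ] [0.4905 0.0819 0.108 ]
dot [ 0.5564 -0.182   0.0983] [ 0.5592 -0.1861  0.095 ]
```

```bash
cat > fit.py <<'E'
from h import *
import sys
np.set_printoptions(precision=4,suppress=True)
def cloud(s):
    v,u=np.mgrid[0:384,0:512];K=s["camera_matrix"];z=s["range_z"]
    return np.stack([(u-K[0,2])/K[0,0]*z,(v-K[1,2])/K[1,1]*z,z],-1)@s["pose"][:3,:3].T+s["pose"][:3,3]
def fit(s,o,d,z,lo=-.07,hi=.03):
    p=cloud(s).reshape(-1,3);d=np.array(d);l=np.array([-d[1],d[0]])
    a=(p[:,:2]-o)@d;b=(p[:,:2]-o)@l
    m=(a>lo)&(a<hi)&(abs(b)<.013)&(abs(p[:,2]-z)<.013)
    A=np.c_[np.ones(m.sum()),a[m],b[m]]
    c,r,_,_=np.linalg.lstsq(A,p[m,2],rcond=None);sd=np.std(p[m,2]-A@c)
    e=sd*np.sqrt(np.diag(np.linalg.inv(A.T@A)))
    print(m.sum(),"z0 slope_x slope_y",c,"+-",e)
E
python3 - <<'E'
from fit import *
fit(load("side0"),[.533,.290],[.485,-.875],.031)
fit(load("top0"),[.533,.290],[.485,-.875],.031)
fit(load("side6"),[.531,.287],[.485,-.875],.111,hi=-.01)
fit(load("side7"),[.5285,-.008],[.174,-.985],.110,hi=0)
E
```

```text
157 z0 slope_x slope_y [ 0.0323 -0.0003  0.0957] +- [0.0003 0.0082 0.031 ]
243 z0 slope_x slope_y [0.0322 0.0207 0.0277] +- [0.0003 0.0086 0.0331]
99 z0 slope_x slope_y [0.1136 0.0128 0.0893] +- [0.0007 0.0148 0.035 ]
80 z0 slope_x slope_y [0.1106 0.0161 0.0275] +- [0.0006 0.0148 0.0396]
```

Call:
arm_command(offset=[[0,0,0],[0,0,0],[0,0,0],[0,0,0],[0,0,0],[0,0,0],[0,0,0],[0,0,0],[0,0,0],[0,0,0],[0,0,0],[0,0,0],[0,0,0],[0,0,0],[0,0,0],[0,0,0],[0,0,0],[0,0,0],[0,0,0],[0,0,0]], yaw=[0,0,0,0,0,0,0,0,0,0,0,0,0,0,0,0,0,0,0,0])

```text
clock: 11.22
eef_pos: [0.5261, -0.0066, 0.0823]
orientation: [2.02, 2.406, 0.0]
force: [0.6, -0.6, -0.5]
width: 0.0353
```

```bash
python3 - <<'E'
from fit import *
from rig import get_image,status
o=status.observe();print(o["qd"])
plan([.525,-.007,.082],100)
d=get_image("side");fit(d,[.5285,-.008],[.174,-.985],.110,hi=0);np.savez("side8.npz",**d)
crop(d,215,120,110,90,7,"pics/r.png")
plan([.525,-.007,.082],100)
E
```

```text
[-0.0001  0.0002 -0.0003  0.0008  0.0013  0.0006]
t 11.2167 pos [ 0.5261 -0.0066  0.0823] head 99.96 zaxis [ 0. -0. -1.] q1,q6 [-0.095 -0.269] F [ 0.62 -0.56 -0.51] w 0.0353
offset [-0.0002 -0.0012  0.0003] yaw -0.04
78 z0 slope_x slope_y [0.1113 0.0277 0.018 ] +- [0.0006 0.014  0.0393]
t 11.2667 pos [ 0.5261 -0.0066  0.0823] head 99.97 zaxis [ 0.     -0.0001 -1.    ] q1,q6 [-0.095 -0.269] F [ 0.04 -0.13 -1.16] w 0.0355
offset [-0.0002 -0.0012  0.0003] yaw -0.03
```

View pics/r.png

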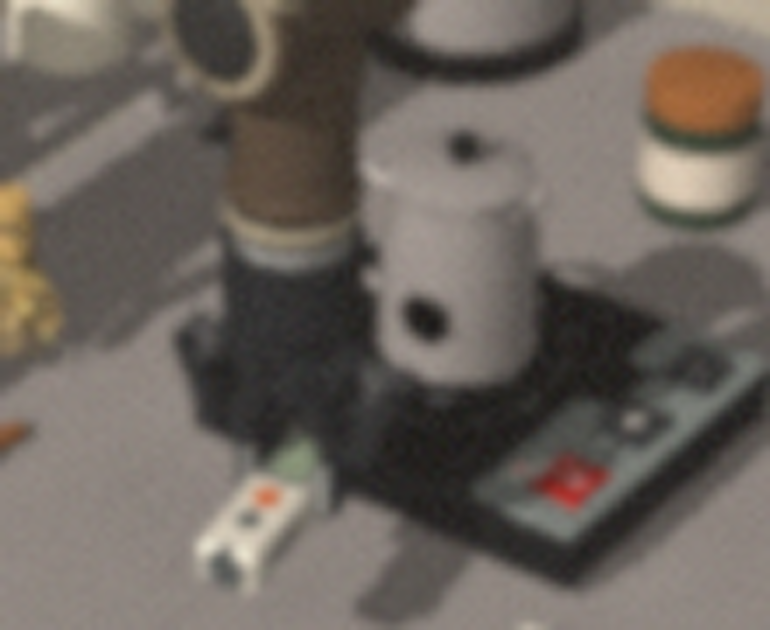

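Call:
arm_command(offset=[[0,0,0.001],[0,0,0.002],[0,0,0.003],[0,0,0.003],[0,0,0.003],[0,0,0.003],[0,0,0.003],[0,0,0.003],[0,0,0.003],[0,0,0.003],[0,0,0.003],[0,0,0.003],[0,0,0.003],[0,0,0.003],[0,0,0.003],[0,0,0.003],[0,0,0.003],[0,0,0.003],[0,0,0.003],[0,0,0.003]], yaw=[0,0,0,0,0,0,0,0,0,0,0,0,0,0,0,0,0,0,0,0])

```text
clock: 12.93
eef_pos: [0.5262, -0.0066, 0.0793]
orientation: [2.02, 2.406, 0.0]
force: [0.4, 0.1, -1.0]
width: 0.0354
```

Call:
arm_command(offset=[[0,0,0],[0,0,0],[0,0,0],[0,0,0],[0,0,0],[0,0,0]], yaw=[0,0,0,0,0,0])

```text
clock: 13.43
eef_pos: [0.5261, -0.0066, 0.0793]
orientation: [-2.02, -2.406, -0.0]
force: [0.2, 0.5, -1.4]
width: 0.0353
```

```bash
python3 - <<'E'
from h import *
plan([.530,.2905,.085],119)
E
```

```text
t 13.4333 pos [ 0.5261 -0.0066  0.0793] head 99.96 zaxis [-0.  0. -1.] q1,q6 [-0.095 -0.269] F [ 0.2   0.48 -1.4 ] w 0.0353
offset [ 0.2919  0.0552 -0.0057] yaw -19.04
```

Call:
arm_command(offset=[[0.01,0.002,-0.005],[0.025,0.005,-0.015],[0.045,0.009,-0.02],[0.07,0.013,-0.02],[0.095,0.018,-0.02],[0.12,0.023,-0.02],[0.145,0.027,-0.02],[0.17,0.032,-0.02],[0.195,0.037,-0.02],[0.22,0.042,-0.02],[0.245,0.046,-0.015],[0.265,0.05,-0.01],[0.28,0.053,-0.006],[0.292,0.055,-0.006],[0.292,0.055,-0.006],[0.292,0.055,-0.006],[0.292,0.055,-0.006]], yaw=[0,-1,-3,-5,-7,-9,-11,-13,-15,-17,-17,-17,-17,-17,-17,-17,-17])

```text
clock: 14.85
eef_pos: [0.5298, 0.2897, 0.0854]
orientation: [1.643, 2.678, -0.001]
force: [-0.1, -0.4, -1.3]
width: 0.0352
```

```bash
python3 - <<'E'
from h import *
from rig import get_image
plan([.530,.2905,.006],117)
d=get_image("side");crop(d,150,165,110,100,7,"pics/s.png")
d=get_image("top");crop(d,105,130,120,100,6,"pics/t.png")
plan([.530,.2905,.006],117)
E
```

```text
t 14.85 pos [0.5298 0.2897 0.0854] head 116.95 zaxis [-2.e-04 -7.e-04 -1.e+00] q1,q6 [ 0.429 -0.041] F [-0.1  -0.44 -1.28] w 0.0352
offset [0.0006 0.0006 0.0794] yaw -0.05
t 14.95 pos [0.53   0.2894 0.0855] head 116.89 zaxis [-1.e-04 -4.e-04 -1.e+00] q1,q6 [ 0.428 -0.041] F [ 0.06  0.25 -1.29] w 0.0352
offset [0.0009 0.0005 0.0795] yaw -0.11
```

View pics/s.png

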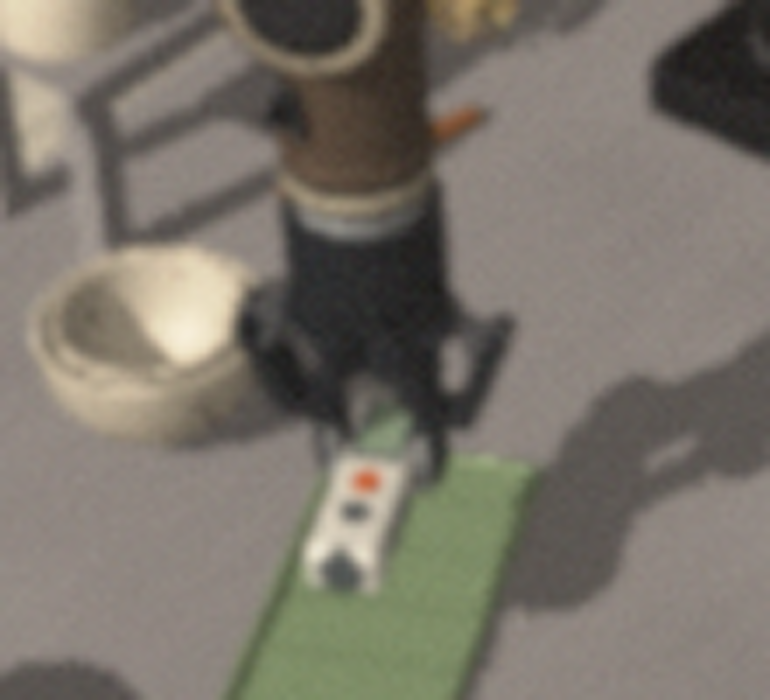

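View pics/t.png

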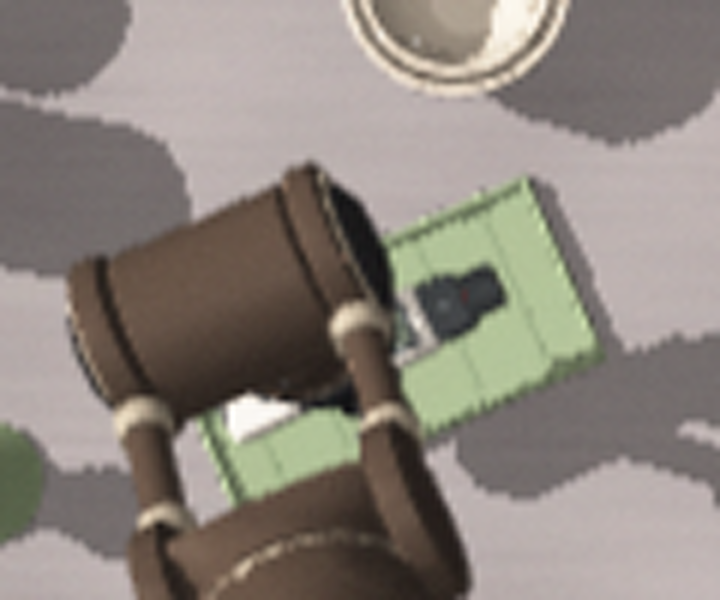

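Call:
arm_command(offset=[[0,0.001,0.01],[0,0.001,0.025],[0,0.001,0.04],[0,0.001,0.053],[0,0.001,0.063],[0,0.001,0.069],[0,0.001,0.073],[0,0.001,0.076],[0,0.001,0.078],[0,0.001,0.079],[0,0.001,0.08],[0,0.001,0.08],[0,0.001,0.08]], yaw=[0,0,0,0,0,0,0,0,0,0,0,0,0])

```text
clock: 16.03
eef_pos: [0.531, 0.2912, 0.0057]
orientation: [1.642, 2.678, 0.001]
force: [-0.6, -0.1, -1.2]
width: 0.0351
```

Call:
arm_command(offset=[[0,0,0.001],[0,0,0.001],[0,0,0.001]], yaw=[0,0,0])

```text
clock: 16.28
eef_pos: [0.5312, 0.2913, 0.0048]
orientation: [1.642, 2.678, 0.002]
force: [0.0, -0.3, 0.8]
width: 0.0356
```

Contact is just felt (+2 N). Open to 58 mm.

Call:
arm_command(offset=[[0,0,0],[0,0,0],[0,0,0],[0,0,0],[0,0,0],[0,0,0]], yaw=[0,0,0,0,0,0], jaw=0.058)

```text
clock: 16.78
eef_pos: [0.5307, 0.291, 0.0042]
orientation: [-1.642, -2.678, 0.0]
force: [0.1, -0.6, -0.1]
width: 0.0577
```

Call:
arm_command(offset=[[0,0,-0.01],[0,0,-0.03],[0,0,-0.06],[0,0,-0.1],[0,0,-0.14],[0,0,-0.17],[0,0,-0.17],[0,0,-0.17]], yaw=[0,0,0,0,0,0,0,0])

```text
clock: 17.45
eef_pos: [0.5328, 0.2919, 0.1783]
orientation: [1.64, 2.675, 0.009]
force: [0.8, -0.5, -1.1]
width: 0.058
```

```bash
python3 - <<'E'
from fit import *
from rig import get_image
d=get_image("side");crop(d,150,165,110,110,6,"pics/u.png");fit(d,[.531,.290],[.46,-.89],.031)
plan([.435,-.149,.16],100)
E
```

```text
158 z0 slope_x slope_y [0.0325 0.0117 0.0872] +- [0.0003 0.0069 0.0279]
t 17.5 pos [0.531  0.2912 0.1757] head 116.97 zaxis [ 0.002   0.0009 -1.    ] q1,q6 [ 0.43  -0.041] F [ 0.24 -1.46 -1.4 ] w 0.0577
offset [-0.3488 -0.2852  0.0151] yaw 16.97
```

View pics/u.png

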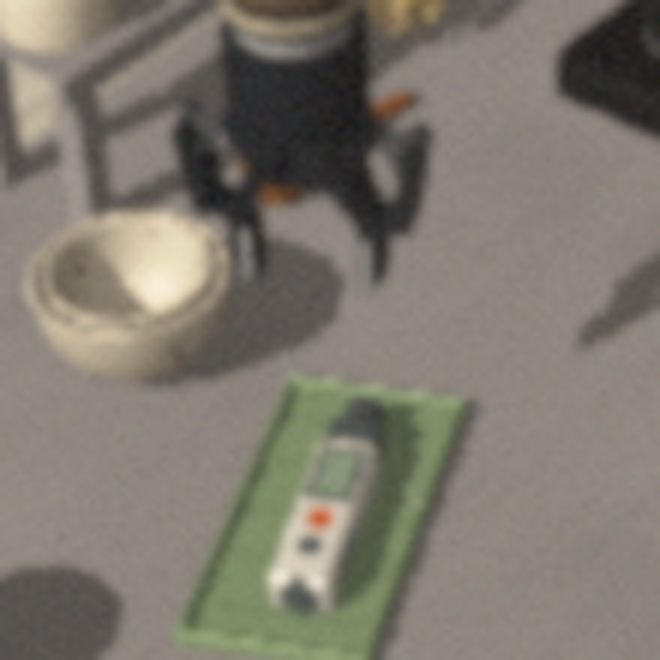

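Call:
arm_command(offset=[[-0.03,-0.024,-0.01],[-0.06,-0.049,-0.01],[-0.09,-0.074,0],[-0.12,-0.098,0],[-0.15,-0.123,0],[-0.18,-0.147,0],[-0.21,-0.172,0],[-0.24,-0.196,0],[-0.27,-0.221,0],[-0.3,-0.245,0],[-0.325,-0.266,0],[-0.34,-0.278,0.01],[-0.349,-0.285,0.015],[-0.349,-0.285,0.03],[-0.349,-0.285,0.045],[-0.349,-0.285,0.06],[-0.349,-0.285,0.06],[-0.349,-0.285,0.06]], yaw=[0,2,4,6,8,10,12,14,16,17,17,17,17,17,17,17,17,17], jaw=0.0)

```text
clock: 19.0
eef_pos: [0.433, -0.148, 0.1123]
orientation: [-2.016, -2.402, 0.002]
force: [-0.4, -0.4, 0.6]
width: 0.0
```

```bash
python3 - <<'E'
from fit import *
from rig import get_image
d=get_image("side");crop(d,225,100,110,110,6,"pics/v.png");np.savez("side9.npz",**d)
d=get_image("top");crop(d,105,130,250,120,3,"pics/w.png")
plan([.435,-.149,.075],100)
E
```

```text
t 19.1 pos [ 0.435  -0.1489  0.1142] head 100.0 zaxis [-0.0005  0.0004 -1.    ] q1,q6 [-0.425 -0.599] F [-0.18 -0.39  0.6 ] w 0.0001
offset [-0.0002  0.      0.0392] yaw -0.0
```

View pics/v.png

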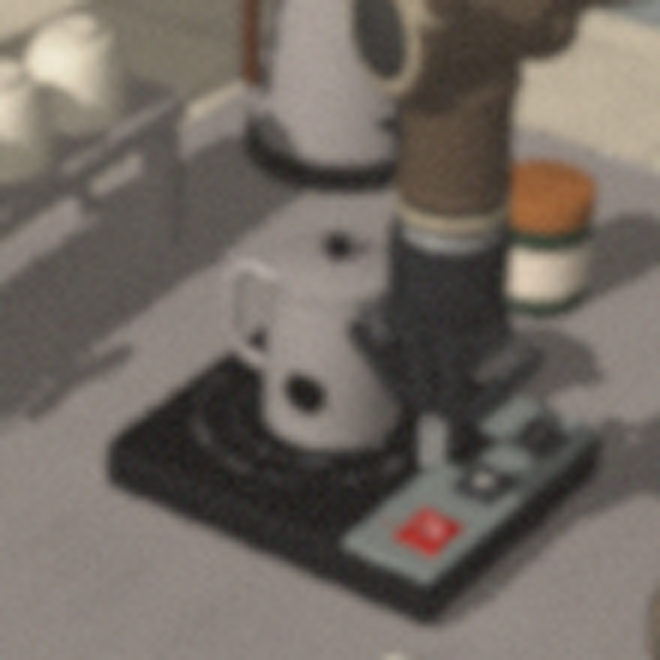

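View pics/w.png

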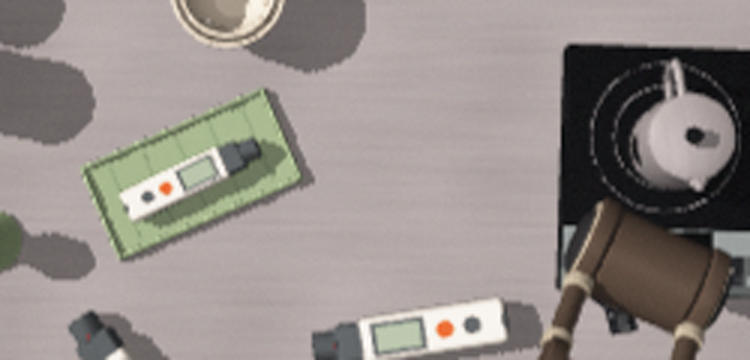

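```bash
python3 - <<'E'
from fit import *
s=load("side9")
crop(s,280,155,50,50,13,"pics/x.png")
for z in(.09,.1,.11,.12): print(z,(w2px(s,(.435,-.149,z))-[280,155]+.5)*13)
print("key",(w2px(s,(.435,-.149,.0545))-[280,155]+.5)*13)
E
```

```text
0.09 [223.833  341.8012]
0.1 [225.5467 314.5642]
0.11 [227.2713 287.1531]
0.12 [229.0071 259.566 ]
key [217.8364 437.1098]
```

View pics/x.png

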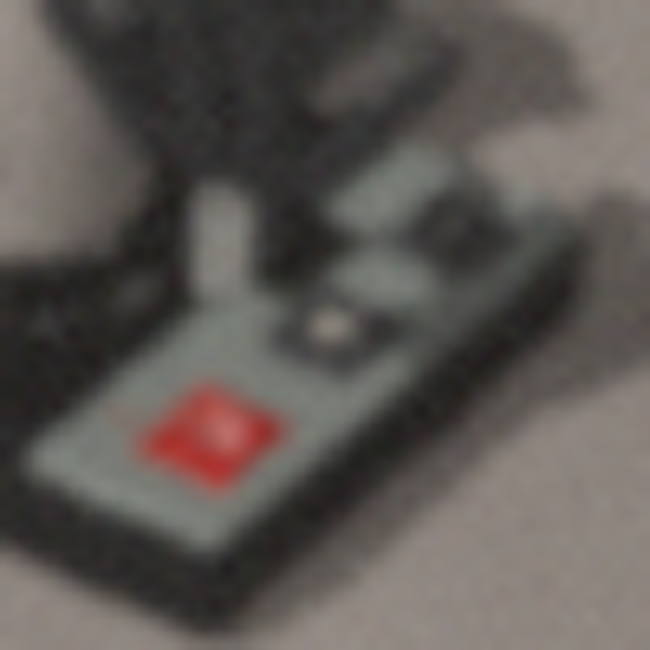

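Call:
arm_command(offset=[[0,0,0.015],[0,0,0.028],[0,0,0.037],[0,0,0.042],[0,0,0.045],[0,0,0.045],[0,0,0.045]], yaw=[0,0,0,0,0,0,0])

```text
clock: 19.68
eef_pos: [0.4353, -0.1494, 0.0697]
orientation: [2.02, 2.406, 0.0]
force: [0.7, 0.1, -0.7]
width: -0.0
```

```bash
python3 - <<'E'
from fit import *
from rig import get_image
plan([.435,-.149,.06],100)
s=get_image("side")
crop(s,280,155,50,50,13,"pics/y.png")
E
```

```text
t 19.6833 pos [ 0.4353 -0.1494  0.0697] head 99.97 zaxis [ 0.0006 -0.0003 -1.    ] q1,q6 [-0.425 -0.599] F [ 0.7   0.11 -0.74] w -0.0
offset [ 0.0005 -0.0002  0.0097] yaw -0.03
```

View pics/y.png

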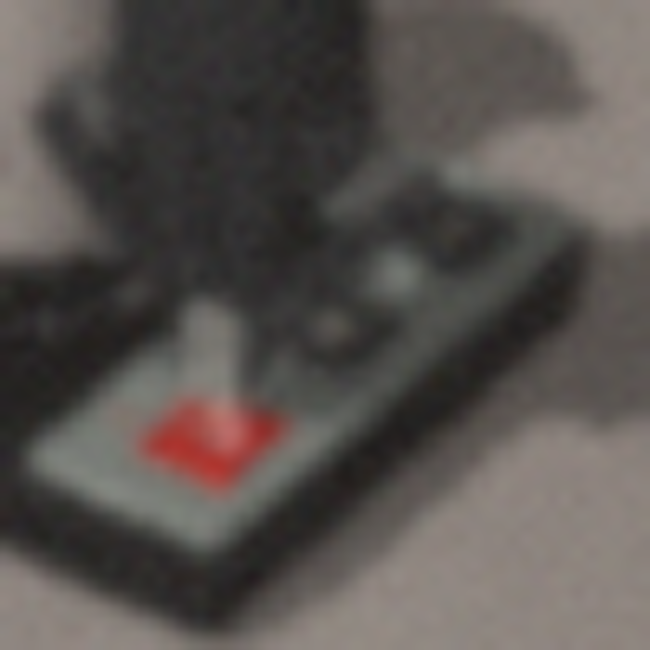

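Call:
arm_command(offset=[[0,0,0.002],[0,0,0.004],[0,0,0.006],[0,0,0.008],[0,0,0.008],[0,0,0.008]], yaw=[0,0,0,0,0,0])

```text
clock: 20.23
eef_pos: [0.4347, -0.1492, 0.061]
orientation: [-2.02, -2.405, 0.0]
force: [0.1, 0.3, 0.2]
width: 0.0003
```

Call:
arm_command(offset=[[0,0,0.001],[0,0,0.001],[0,0,0.001]], yaw=[0,0,0])

```text
clock: 20.48
eef_pos: [0.4349, -0.1493, 0.0603]
orientation: [-2.02, -2.406, -0.0]
force: [-0.4, 0.3, -0.1]
width: 0.0001
```

Call:
arm_command(offset=[[0,0,0.001],[0,0,0.001],[0,0,0.001]], yaw=[0,0,0])

```text
clock: 20.73
eef_pos: [0.4348, -0.1493, 0.0592]
orientation: [-2.02, -2.406, 0.0]
force: [0.6, 0.6, -0.0]
width: -0.0001
```

Call:
arm_command(offset=[[0,0,0.001],[0,0,0.001],[0,0,0.001]], yaw=[0,0,0])

```text
clock: 20.98
eef_pos: [0.4349, -0.1493, 0.0582]
orientation: [-2.02, -2.406, 0.0]
force: [-0.2, -0.6, -1.1]
width: 0.0
```

Call:
arm_command(offset=[[0,0,0.001],[0,0,0.001],[0,0,0.001]], yaw=[0,0,0])

```text
clock: 21.23
eef_pos: [0.4348, -0.1493, 0.0572]
orientation: [-2.02, -2.406, 0.0]
force: [0.5, 0.6, 0.3]
width: -0.0
```

Call:
arm_command(offset=[[0,0,0.001],[0,0,0.001],[0,0,0.001]], yaw=[0,0,0])

```text
clock: 21.48
eef_pos: [0.4348, -0.1493, 0.0562]
orientation: [-2.02, -2.406, 0.0]
force: [-0.1, 0.2, 0.3]
width: -0.0
```

```bash
python3 - <<'E'
from fit import *
from rig import get_image
plan([.435,-.149,.06],100)
s=get_image("side")
crop(s,280,155,50,50,13,"pics/z.png")
E
```

```text
t 21.4833 pos [ 0.4348 -0.1493  0.0562] head 99.96 zaxis [-0.0002  0.0001 -1.    ] q1,q6 [-0.425 -0.599] F [-0.12  0.17  0.32] w -0.0
offset [ 0.0002  0.0002 -0.0038] yaw -0.04
```

View pics/z.png

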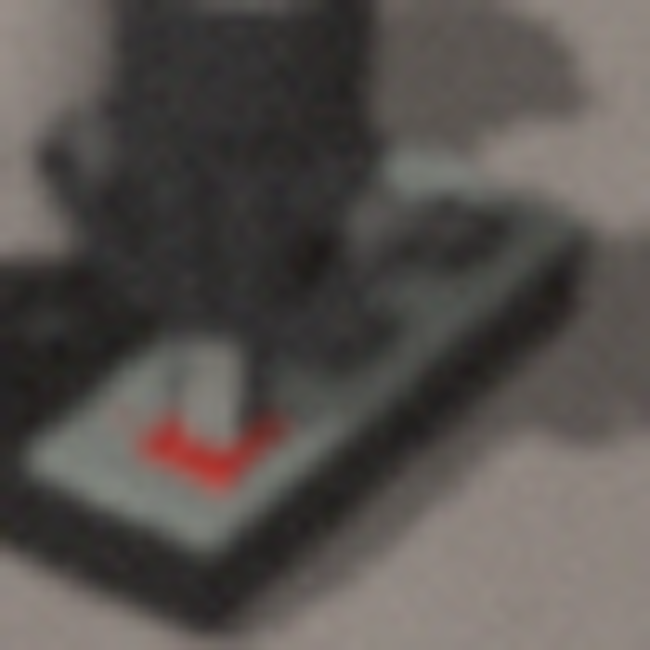

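Call:
arm_command(offset=[[0,0,0.001],[0,0,0.001],[0,0,0.001]], yaw=[0,0,0])

```text
clock: 21.78
eef_pos: [0.4349, -0.1493, 0.0552]
orientation: [-2.02, -2.406, 0.0]
force: [-0.4, 0.4, 0.3]
width: 0.0002
```

Call:
arm_command(offset=[[0,0,0.001],[0,0,0.001],[0,0,0.001]], yaw=[0,0,0])

```text
clock: 22.03
eef_pos: [0.4348, -0.1493, 0.0542]
orientation: [-2.02, -2.406, 0.0]
force: [-0.3, 0.4, 1.1]
width: -0.0001
```

Call:
arm_command(offset=[[0,0,0.001],[0,0,0.001],[0,0,0.001]], yaw=[0,0,0])

```text
clock: 22.28
eef_pos: [0.435, -0.1493, 0.0535]
orientation: [2.02, 2.406, 0.0]
force: [-0.7, 0.3, 2.3]
width: -0.0
```

Call:
arm_command(offset=[[0,0,0.0006],[0,0,0.0006],[0,0,0.0006],[0,0,0.0006]], yaw=[0,0,0,0])

```text
clock: 22.62
eef_pos: [0.435, -0.1493, 0.053]
orientation: [2.02, 2.406, -0.0]
force: [-1.6, 1.6, 5.4]
width: 0.0005
```

Call:
arm_command(offset=[[0,0,0.0001],[0,0,0.0001],[0,0,0.0001]], yaw=[0,0,0])

```text
clock: 22.87
eef_pos: [0.435, -0.1493, 0.0529]
orientation: [2.02, 2.406, 0.0]
force: [-1.2, 0.5, 4.8]
width: 0.0001
```

Call:
arm_command(offset=[[0,0,0.0001],[0,0,0.0001]], yaw=[0,0])

```text
clock: 23.03
eef_pos: [0.435, -0.1494, 0.0529]
orientation: [2.02, 2.406, 0.0]
force: [-1.6, 1.2, 5.3]
width: -0.0
```

Call:
arm_command(offset=[[0,0,0.0001],[0,0,0.0001],[0,0,0.0001]], yaw=[0,0,0])

```text
clock: 23.28
eef_pos: [0.435, -0.1493, 0.0528]
orientation: [-2.02, -2.406, 0.0]
force: [-1.9, -0.4, 7.3]
width: -0.0005
```

Call:
arm_command(offset=[[0,0,-0.002],[0,0,-0.006],[0,0,-0.02],[0,0,-0.04],[0,0,-0.07],[0,0,-0.1],[0,0,-0.13],[0,0,-0.15],[0,0,-0.15],[0,0,-0.15],[0,0,-0.15]], yaw=[0,0,0,0,0,0,0,0,0,0,0])

```text
clock: 24.2
eef_pos: [0.4341, -0.149, 0.2014]
orientation: [-2.019, -2.405, 0.001]
force: [0.4, 0.0, 0.1]
width: -0.0
```

```bash
python3 - <<'E'
from fit import *
from rig import get_image
plan([.435,-.149,.2],100)
s=get_image("side");t=get_image("top")
cv2.imwrite("pics/fs.png",s["color"][:,:,::-1]);cv2.imwrite("pics/ft.png",t["color"][:,:,::-1])
fit(s,[.531,.290],[.46,-.89],.031);fit(t,[.531,.290],[.46,-.89],.031)
a=load("side0")["color"].astype(int)
print("jug/warmer diff",abs(a[130:205,265:300]-s["color"][130:205,265:300]).mean())
E
```

```text
t 24.2 pos [ 0.4341 -0.149   0.2014] head 99.96 zaxis [-0.0014  0.0006 -1.    ] q1,q6 [-0.425 -0.599] F [0.41 0.   0.07] w -0.0
offset [-0.0002  0.0009  0.0014] yaw -0.04
155 z0 slope_x slope_y [0.0326 0.0166 0.0347] +- [0.0003 0.0087 0.0334]
239 z0 slope_x slope_y [0.0321 0.0131 0.0435] +- [0.0003 0.0083 0.0321]
jug/warmer diff 9.114666666666666
```

View pics/fs.png

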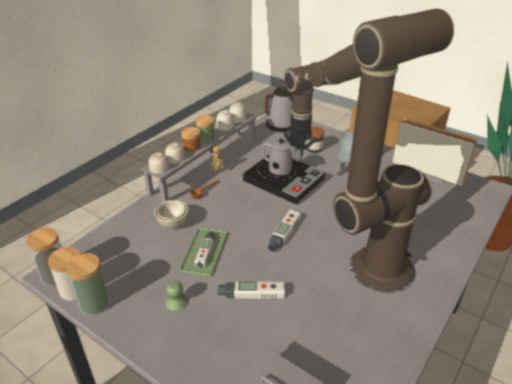

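View pics/ft.png

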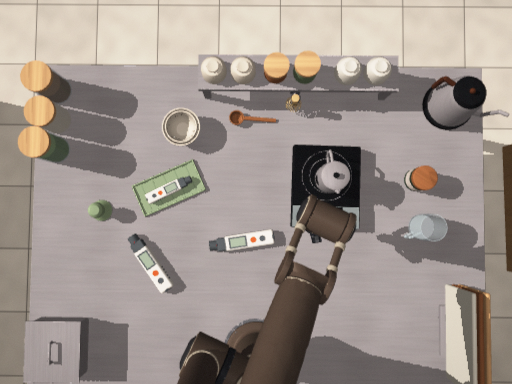

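The last frames show the thermometer flat in the tray at side (205,248) and top (168,189). The jug is where it was, at side (279,158), the bystanders are unmoved, and the arm is clear above the key. Handing in.

```bash
python3 -c "
from rig import job
print(job.job_done())"
```

```text
the job is handed in; nothing more can be done
None
```

The job is done and handed in at about 24 s of robot time; no verdict was reported.

- **Reading:** I took the smallest thermometer from the tray and aimed it at the black dot from about 10 cm. I held it still for about 1.8 s, lowered it 3 mm to centre it better, then held about 2 s more. By my measurements the line of sight was within about 5 mm of the dot's middle. The range data suggested a nose-up tilt of up to about 0.03 rad, which is barely above the noise.
- **Return:** I laid it back in the tray at under 0.2 m/s. The final views show it flat, screen up, near the tray's centre. Its top measured 32 mm, against 31 mm expected, and the remaining slopes are within noise.
- **Power key:** The press held at about 5 N for roughly half a second. The last reading was 7.3 N after a 0.1 mm step, well under the 25 N limit. The key was then released and the arm moved clear (force about 0).
- **Other things:** In the last pictures the jug and the bystanders look unmoved, and I did not touch the plus and minus keys.

**What disagreed:** The first grasp closed on air above the thermometer without moving it. In the pictures the fingertips stood about 25 to 30 mm higher than the reported pose and the stated tool length implied. From then on I set heights from the camera and from contact force, and the second grasp held.

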